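Put the slim trier away in its tip-down tube

ROBOT

A 7-joint arm with a two-finger parallel gripper is mounted at the origin on a cart in front of the work surface, level with it; the furniture and walls round the work are solid. World frame = base frame: x ahead of the robot, y to its left, z up, the work surface at z = 0. Lengths are in mm, angles in rad, forces in N, time in s.
With the tool pointing down it reaches from about 400 to 925 mm from the base axis. Payload 5.6 kg.
Tool frame: the origin (TCP) lies midway between the tips of the shut fingers; the grasp point (between the pads) lies 19 mm behind it; z points along the fingers, y is the line along which they close (so a half turn about z gives the same grasp; the last joint's range is limited). The gripper opens to 85 mm and grips with 20 to 120 N. Pads are 22 mm wide; open, the fingers measure 114 mm over their backs; the gripper's body (76 mm by 85 mm) begins 54 mm behind the grasp point. The pads swing forward as they close: fully open they stand 13 mm farther back than shut.
Start: joints at [-1.298, 0.468, -0.012, 1.603, 0.006, 1.071, -0.056], TCP at [201.917, 617.85, 202.09] pointing down, gripper open.
Joint ranges: [-2.53, 2.53], [-0.31, 2.02], [-1.57, 1.55], [0.28, 2.44], [-1.29, 4.43], [0.15, 1.84], [-2.92, 2.92]. Speed limits (rad/s): [2.57, 2.57, 3.14, 3.14, 3.14, 3.14, 3.14].

INTERFACE

Orientations are given as a unit quaternion [w, x, y, z].
In Python, from plant import r gives the robot as it stands.
- The arm moves only by the tool step_arm, never from a script. Its argument "moves" is a list of rows, each an object with "delta_pos": the shift along the tool's x, y, z in units of 30 mm (1.0 is 30 mm), a list of three; "rot": the turn, a rotation vector about the tool's x, y, z in units of 6 degrees (1.0 is 6 degrees), a list of three. In form: [{"delta_pos": [x, y, z], "rot": [wx, wy, wz]}, ...]. A call has 1 to 10 rows; each row is the pose to reach, as a shift and turn from the pose commanded when the call began, along the tool's axes at that moment; what a row does not reach only later rows make up. A row lasts 1/10 s, in which the tool goes at most 50 mm and 8.59 degrees, less where a joint would pass 70% of its speed; a pose out of reach is approached as far as the arm can. A call with a gripper value outside its range is refused whole. "grip" is the opening, from -1 (shut) to 1 (fully open), set as the call begins (left out, the last holds). The fingers move at their own pace and stop on an object; the grip force is fixed at half the most. Time passes only in rows, so rows that repeat a pose let the fingers close. It gives the time, the measured TCP pose, the force, the opening and the grip force at its end, in the units of the state.
- r.get_obs(): the state, without advancing time (a new reading comes with each control period).
- r.camera(name): name is "side" or "top"; returns the picture (420x560x3 uint8, red, green, blue); there is no depth.
- r.get_calibration(name): a dict with "vfov" (degrees; the focal length in pixels is half the picture's height over the tangent of half this angle, whatever the lens; pixels are square), "cx", "cy" (the principal point, pixels), "R" (3x3) and "t" (3): a world point X has camera coordinates R X + t. Camera axes: x right, y down, z forward; pixel columns grow to the right and rows downward; lengths in mm; the calibration is good to about 2 mm. A picture is of the moment at which its call begins. get_calibration takes no time and is no camera call.
- r.hand_in(): hands the job in; it is judged then, once.
The state is a dict: "clock": time; "joints": joint angles; "joint_vel": joint speeds; "joint_torque": joint torques, N m; "position": TCP position; "tool_rot": TCP orientation; "force": force on the tool from outside, world axes, zero at the start; "moment": the same for the moment, N m; "opening": finger opening in mm; "gripper_force": force on a finger pad.
Only numpy, scipy, OpenCV 4.12 (cv2) and the standard library are available. Lean on these libraries where they do the work, as an engineer would, in place of code of your own. Each camera call takes 0.05 s, during which the arm holds its last target. There are 200 camera calls.

TASK

Take the slim sampling trier out of the drying rack and slide it fully home into the upright metal tube, until its collar sits on the mouth of the tube. Then tip the loaded tube over so that it lies all the way down in its cradle, with the trier still fully home, and let go. Leave the stout trier in the rack and do not disturb the sample tin, the brass weight or the steel cup.

Things in the scene. Friction and masses are not known exactly. Their poses are not given: they have to be found in the camera images.
- slim_trier_grip (a point): Slim trier (loose, 0.1 kg: pointed steel shaft, collar, wooden handle, in line), upright in a rack hole, collar on the plate. Point on the axis, in the handle (24 mm diameter, 55 long), 25 mm below its top, 36 above the collar's underside. Collar 36 mm diameter, 6 thick; below it the shaft, 16 mm diameter, 85 long, last 14 mm tapering to 6. z runs from tip to handle.
- slim_trier_collar (a point): Centre of the underside of the slim trier's collar, on the axis, 36 mm below the grip point and 85 mm above the tip; z axis as the grip point.
- stout_trier_grip (a point): Stout trier, loose, same make but thicker, in the other hole of the rack, where it stays. Point on its axis in the handle, 25 mm below the top. Handle 32 mm diameter, 55 mm long; collar 42 mm; shaft 22 mm, too thick for the tube.
- rack: Fixed wooden drying rack; origin under its centre on the desk, z up. 70 mm (its x) by 150 mm (its y); top plate 10 mm thick, its top at 100 mm; open between two end boards. Two 26 mm through holes, 40 mm to either side of the centre along its y; a trier hangs in each, either way round.
- holder: Fixed tip-down tube holder; origin on the desk under the tube's pivot, z up. Wooden base 90 mm (x) by 180 mm (y -45 to +135), 8 mm thick; two cheeks, 50 mm high, beside the pivot; the cradle, a saddle between two horns 38 mm high, 42 mm apart inside, stands at y = 62 mm. The tube tips toward the holder's +y.
- tube_pivot (a point): Point on the tube's axis where it is hinged, 34 mm above the desk; the hinge axis is the holder's x axis.
- tube_mouth (a point): Centre of the open mouth of the aluminium tube, on its axis, 88 mm from the pivot; z axis points out of the mouth along the tube. Outer diameter 36 mm, bore 18 mm, bore 92 mm deep; upright, the mouth is 122 mm above the desk.
- tube (a joint): Angle of the tube: 0 = upright (as it starts, against a stop), growing as it tips toward the holder's +y; 1.40 rad = down in the cradle (end stop, mouth still pointing 10 degrees upward). Hinge friction of about 0.6 N m keeps the tube where it is left; pushing the trier's handle tips it.
- sample_tin: Bystander: round grey sample tin with lid, 70 mm diameter, 48 mm high, origin under its centre.
- weight: Bystander: brass knobbed weight, 32 mm diameter, 34 mm high, origin under its centre.
- steel_cup: Bystander: small open steel cup, 65 mm diameter, 48 mm high, origin under its centre.

How it is judged (in metres and radians):
On the way:
1. the slim trier is fully home in the upright tube: collar within 5 mm of the mouth, tube within 0.2 rad of upright (distance between slim_trier_collar and tube_mouth below 0.005 m and angle between the z axis of slim_trier_collar and the z axis of tube_mouth, either way round below 0.08 rad and value of joint tube below 0.2 rad), for 0.2 s.
At the end, for the whole second after the job is handed in: The slim trier is in the tube with its collar within 5 mm of the mouth and its axis within 0.08 rad of the tube's, the tube lies down in the cradle (joint above 1.33 of 1.40 rad), all at rest, and the stout trier is still in its rack hole (within 20 mm of its start) (distance between slim_trier_collar and tube_mouth below 0.005 m and angle between the z axis of slim_trier_collar and the z axis of tube_mouth, either way round below 0.08 rad and value of joint tube above 1.33 rad and distance of stout_trier_grip from where it was at the start of the episode below 0.02 m and linear speed of slim_trier below 0.02 m/s); the robot touches nothing.
It fails at once if the stout trier is taken out or displaced by more than 20 mm (distance of stout_trier_grip from where it was at the start of the episode above 0.02 m).
It fails at once if the sample tin, the weight or the steel cup is moved by more than 20 mm (distance of any of sample_tin, weight, steel_cup from where it was at the start of the episode above 0.02 m).
It also fails if it takes over 64 s, if anything falls off the work surface, if the arm or the gripper's body presses on something with over 40 N, if the wrist force passes 120 N, or if a joint passes its speed limit or range.

## Working session

There is one attempt and no reset: what is moved stays moved. The work goes in short steps, Python scripts to look and compute and a tool call to move; the robot and the scene stay as the last step left them, time stands still between calls to the robot, and variables do not carry over. Pictures are saved under pics/ and viewed, at most 10 in all, crops included, and the job is handed in when it is done.

Besides the shell and the picture viewer there is one more tool, called as name(argument=value, ...) on one line, values as JSON. step_arm: Moves the arm, as the interface text tells. Its arguments: {"type":"object","properties":{"moves":{"type":"array","items":{"type":"object","properties":{"delta_pos":{"type":"array","items":{"type":"number"}},"rot":{"type":"array","items":{"type":"number"}}}}},"grip":{"type":"number"}},"required":["moves"]}

```bash
mkdir -p pics; python3 - <<'E'
from plant import r
import cv2
for n in("side","top"):
    im=r.camera(n); cv2.imwrite(f"pics/{n}0.png",im[:,:,::-1]); c=r.get_calibration(n); print(n,c)
print(r.get_obs())
E
```

```text
side {'vfov': 56.69397948542209, 'cx': 285.0444150905544, 'cy': 216.80446428690442, 'R': array([[-0.99448679, -0.10443736, -0.00942683],
       [-0.055268  ,  0.59842454, -0.79927061],
       [ 0.08911495, -0.79434307, -0.60089735]]), 't': array([569.55310733,  85.53189698, 954.36057843])}
top {'vfov': 49.82295539134857, 'cx': 287.6296541509617, 'cy': 206.50443276001465, 'R': array([[ 0.02733743, -0.99944049,  0.01927105],
       [-0.98636386, -0.03009962, -0.16180341],
       [ 0.16229293, -0.01458497, -0.98663483]]), 't': array([  19.33261887,  566.45560883, 1001.46584968])}
{'clock': 0.1, 'joints': array([-1.29800927,  0.46830646, -0.01159579,  1.60353655,  0.00599319,
        1.07138837, -0.05628234]), 'joint_vel': array([-8.80303098e-05, -2.15058726e-04,  2.21188457e-03, -3.76163615e-03,
        8.46799365e-04,  1.28662026e-03, -8.04814647e-05]), 'joint_torque': array([ 4.35770698e-04, -5.33523881e+01,  2.14211864e-02, -2.51964766e+01,
        1.15240717e-02,  4.29996435e-03,  1.62301183e-05]), 'position': array([201.76482251, 617.31563449, 201.22027497]), 'tool_rot': array([-7.01237247e-05,  1.57266046e-01,  9.87555947e-01, -7.99082693e-04]), 'force': array([-0.40252079,  0.60004211,  0.0183001 ]), 'moment': array([ 0.02112092,  0.05719562, -0.01493397]), 'gripper_force': 0.0, 'opening': 85.80256030046041}
```

View pics/side0.png

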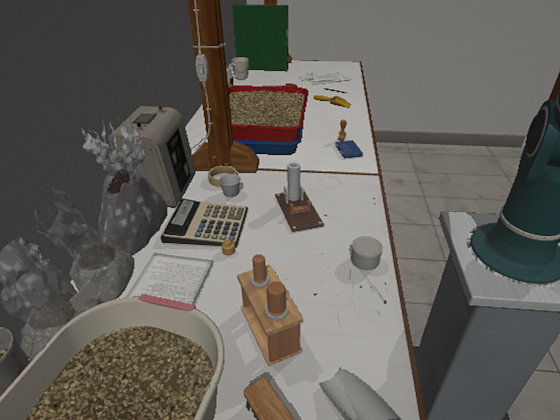

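View pics/top0.png

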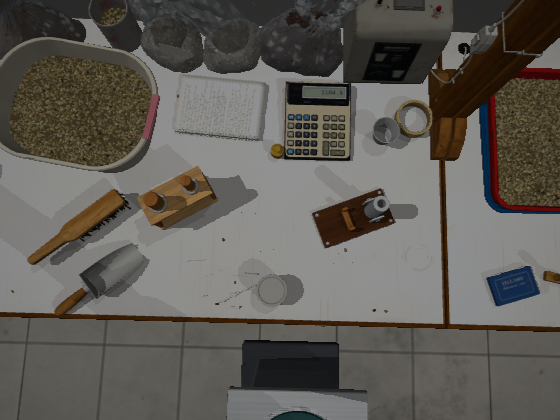

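```bash
python3 - <<'E'
import cv2,numpy as np
t=cv2.imread("pics/top0.png");s=cv2.imread("pics/side0.png")
f=lambda i,x,y,w,h:cv2.resize(i[y:y+h,x:x+w],(400,300),interpolation=cv2.INTER_CUBIC)
m=np.vstack([np.hstack([f(t,130,155,100,75),f(t,305,180,100,75)]),np.hstack([f(s,220,245,100,75)if 0 else f(s,210,240,160,120),f(s,250,155,100,75)])])
cv2.imwrite("pics/m.png",m)
E
```

```text
(no output)
```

View pics/m.png

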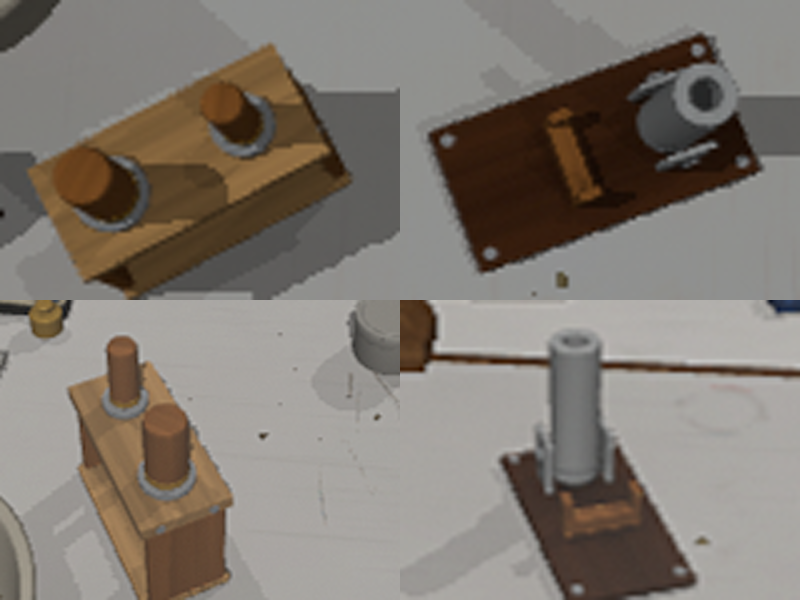

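```bash
cat > h.py <<'E'
import numpy as np
from plant import r
def cam(n):
    c=r.get_calibration(n); return c,210/np.tan(np.radians(c["vfov"]/2)),np.array(c["R"]),np.array(c["t"])
def ray(n,p):
    c,f,R,t=cam(n); d=R.T@np.array([(p[0]-c["cx"])/f,(p[1]-c["cy"])/f,1]); return -R.T@t,d/np.linalg.norm(d)
def onz(n,p,z):
    o,d=ray(n,p); return o+d*(z-o[2])/d[2]
def tri(pt,ps):
    A=np.zeros((3,3));b=np.zeros(3);L=[ray("top",pt),ray("side",ps)]
    for o,d in L:
        M=np.eye(3)-np.outer(d,d);A+=M;b+=M@o
    X=np.linalg.solve(A,b); return X,[round(float(np.linalg.norm((np.eye(3)-np.outer(d,d))@(X-o))),1) for o,d in L]
def proj(n,X):
    c,f,R,t=cam(n); q=R@np.array(X)+t; return np.array([c["cx"]+f*q[0]/q[2],c["cy"]+f*q[1]/q[2]])
E
python3 - <<'E'
from h import *
np.set_printoptions(precision=1,suppress=True)
T=lambda x,y,x0,y0:((x+.5)/4-.5+x0,(y+.5)/4-.5+y0)
S=lambda x,y:((x+.5)/2.5-.5+210,(y+.5)/2.5-.5+240)
slt=T(223,100,130,155);sls=S(122,45)
stt=T(83,178,130,155);sts=S(166,113)
mt=T(305,94,305,180);ms=T(176,42,250,155)
for a,b,z in((slt,sls,161),(stt,sts,161),(mt,ms,122)): print(tri(a,b),onz("top",a,z),onz("side",b,z))
# base corners
C=[onz("top",T(*p,305,180),8) for p in((30,133),(307,33),(362,168),(82,270))]
print(np.array(C)); 
y=(C[0]-C[1]+C[3]-C[2]);print(y,np.degrees(np.arctan2(y[1],y[0])))
print("pivot from base",(C[1]+C[2])/2+45*y/np.linalg.norm(y))
# rack plate corners z=100
C=[onz("top",T(*p,130,155),100) for p in((28,172),(272,44),(333,150),(85,280))]
print(np.array(C),np.mean(C,0)); y=(C[0]-C[1]+C[3]-C[2]);print(np.degrees(np.arctan2(y[1],y[0])))
y/=np.linalg.norm(y);print("holes",np.mean(C,0)-40*y,np.mean(C,0)+40*y)
for n,p,z in(("tin",(272,289),48),("w",(278,151),20),("cup",(386,130),48)): print(n,onz("top",p,z))
E
```

```text
(array([595.2, 250.6, 160.3]), [1.5, 1.5]) [596.6 250.5 161. ] [593.5 251.7 161. ]
(array([552.8, 318.4, 164.5]), [0.1, 0.1]) [553.5 319.4 161. ] [553.3 315.1 161. ]
(array([ 566. , -164.1,  121.6]), [0.7, 0.7]) [ 566.7 -164.1  122. ] [ 565.2 -163.2  122. ]
[[ 558.2  -24.     8. ]
 [ 624.7 -191.1    8. ]
 [ 543.  -223.7    8. ]
 [ 477.1  -56.4    8. ]]
[-132.4  334.5    0. ] 111.59467598161214
pivot from base [ 567.3 -165.6    8. ]
[[566.4 367.4 100. ]
 [642.6 238.7 100. ]
 [583.8 201.8 100. ]
 [507.9 331.8 100. ]] [575.2 284.9 100. ]
120.4502453004442
holes [595.4 250.4 100. ] [554.9 319.4 100. ]
tin [376.8  65.7  48. ]
w [705.4  62.4  20. ]
cup [ 757.6 -194.1   48. ]
```

```bash
cat >> h.py <<'E'
from scipy.spatial.transform import Rotation as Ro
def yawrot(deg): # tool down, tool y at deg in the world
    a=np.radians(deg);y=np.array([np.cos(a),np.sin(a),0]);z=np.array([0,0,-1.]);return Ro.from_matrix(np.array([np.cross(y,z),y,z]).T)
def delta(pos,deg):
    o=r.get_obs();q=o["tool_rot"];R=Ro.from_quat([q[1],q[2],q[3],q[0]])
    dp=R.inv().apply(np.array(pos)-o["position"])/30; dr=np.degrees((R.inv()*yawrot(deg)).as_rotvec())/6
    print("pos",o["position"].round(1),"dp",dp.round(3),"rot",dr.round(3),"F",o["force"].round(1),"open",round(o["opening"],1),"t",round(o["clock"],2))
E
python3 -c "
from h import *
delta([595.5,250.5,235],30.4)"
```

```text
pos [201.8 617.3 201.2] dp [-16.273  -7.547  -1.112] rot [-0.014  0.007  6.917] F [-0.4  0.6  0. ] open 85.8 t 0.1
```

step_arm(moves=[{"delta_pos":[-1.5,-0.7,-1.1],"rot":[0,0,0.7]},{"delta_pos":[-3,-1.4,-1.1],"rot":[0,0,1.4]},{"delta_pos":[-4.5,-2.1,-1.1],"rot":[0,0,2.1]},{"delta_pos":[-6,-2.8,-1.1],"rot":[0,0,2.8]},{"delta_pos":[-7.5,-3.5,-1.1],"rot":[0,0,3.5]},{"delta_pos":[-9,-4.2,-1.1],"rot":[0,0,4.2]},{"delta_pos":[-10.5,-4.9,-1.1],"rot":[0,0,4.9]},{"delta_pos":[-12,-5.6,-1.1],"rot":[0,0,5.6]},{"delta_pos":[-13.5,-6.3,-1.1],"rot":[0,0,6.3]},{"delta_pos":[-15,-7,-1.1],"rot":[0,0,6.9]}], grip=1)

```text
clock: 1.1
position: [561.6, 280.4, 234.9]
tool_rot: [-0.0, 0.497, 0.868, -0.0]
force: [0.2, 1.1, -0.1]
opening: 85.5
gripper_force: 0.0
```

```bash
python3 -c "
from h import *
delta([595.5,250.5,200],30.4)"
```

```text
pos [561.6 280.4 234.9] dp [-1.43   0.473  1.162] rot [-0.004 -0.001 -0.008] F [ 0.2  1.1 -0.1] open 85.5 t 1.1
```

step_arm(moves=[{"delta_pos":[-1.43,0.47,0],"rot":[0,0,0]},{"delta_pos":[-1.43,0.47,1.16],"rot":[0,0,0]},{"delta_pos":[-1.43,0.47,1.16],"rot":[0,0,0]},{"delta_pos":[-1.43,0.47,1.16],"rot":[0,0,0]}])

```text
clock: 1.5
position: [593.3, 253.0, 199.5]
tool_rot: [-0.001, 0.496, 0.869, -0.001]
force: [-0.6, -0.5, -0.2]
opening: 85.3
gripper_force: 0.0
```

```bash
python3 - <<'E'
from h import *
import cv2
delta([595.5,250.5,122],30.4)
t=r.camera("top");s=r.camera("side")
p=r.get_obs()["position"];print(proj("top",p),proj("side",p))
f=lambda i,x,y,w,h:cv2.resize(i[y:y+h,x:x+w],(400,450),interpolation=cv2.INTER_CUBIC)
cv2.imwrite("pics/a.png",np.hstack([f(t,130,110,120,135),f(s,200,190,120,135)])[:,:,::-1])
E
```

```text
pos [593.3 253.  199.5] dp [-0.113  0.028  2.585] rot [-0.025 -0.009  0.03 ] F [-0.6 -0.5 -0.2] open 85.3 t 1.5
[179.38074601 176.25596021] [256.71491439 241.64413362]
```

View pics/a.png

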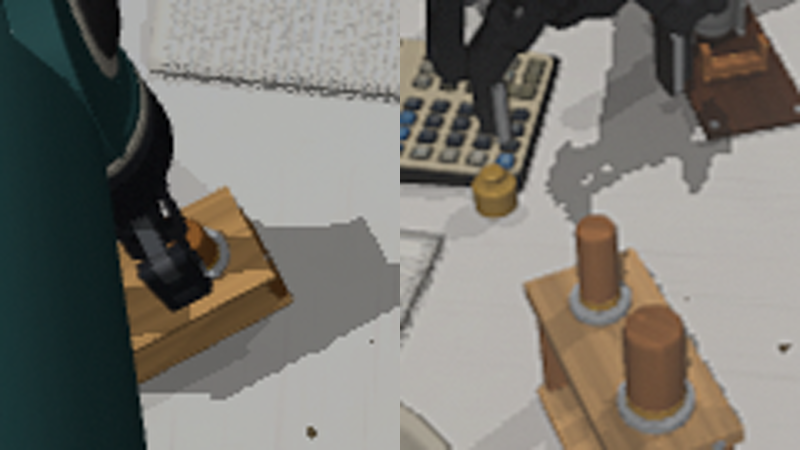

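step_arm(moves=[{"delta_pos":[-0.04,0,0.9],"rot":[0,0,0]},{"delta_pos":[-0.04,0,1.8],"rot":[0,0,0]},{"delta_pos":[-0.04,0,2.58],"rot":[0,0,0]},{"delta_pos":[-0.04,0,2.58],"rot":[0,0,0]},{"delta_pos":[-0.04,0,2.58],"rot":[0,0,0]}])

```text
clock: 2.1
position: [595.5, 252.3, 124.3]
tool_rot: [0.0, 0.496, 0.869, 0.001]
force: [0.6, -0.1, 0.9]
opening: 85.5
gripper_force: 0.0
```

step_arm(moves=[{"delta_pos":[0,0,0]},{"delta_pos":[0,0,0]},{"delta_pos":[0,0,0]},{"delta_pos":[0,0,0]},{"delta_pos":[0,0,0]},{"delta_pos":[0,0,0]},{"delta_pos":[0,0,0]},{"delta_pos":[0,0,0]}], grip=-1)

```text
invalid input at $.moves[0]: expected keys delta_pos, rot
```

step_arm(moves=[{"delta_pos":[0,0,0],"rot":[0,0,0]},{"delta_pos":[0,0,0],"rot":[0,0,0]},{"delta_pos":[0,0,0],"rot":[0,0,0]},{"delta_pos":[0,0,0],"rot":[0,0,0]},{"delta_pos":[0,0,0],"rot":[0,0,0]},{"delta_pos":[0,0,0],"rot":[0,0,0]},{"delta_pos":[0,0,0],"rot":[0,0,0]},{"delta_pos":[0,0,0],"rot":[0,0,0]}], grip=-1)

```text
clock: 2.9
position: [595.4, 251.1, 123.7]
tool_rot: [0.0, 0.496, 0.868, 0.0]
force: [-2.2, -0.9, 5.5]
opening: 20.8
gripper_force: 58.6
```

```bash
python3 -c "
from h import *
delta([595.5,250.5,250],30.4)"
```

```text
pos [595.4 251.1 123.7] dp [-0.02  -0.006 -4.209] rot [ 0.006 -0.001  0.016] F [-2.2 -0.9  5.5] open 20.8 t 2.9
```

step_arm(moves=[{"delta_pos":[0,0,-0.7],"rot":[0,0,0]},{"delta_pos":[0,0,-1.4],"rot":[0,0,0]},{"delta_pos":[0,0,-2.1],"rot":[0,0,0]},{"delta_pos":[0,0,-2.8],"rot":[0,0,0]},{"delta_pos":[0,0,-3.5],"rot":[0,0,0]},{"delta_pos":[0,0,-4.3],"rot":[0,0,0]},{"delta_pos":[0,0,-4.5],"rot":[0,0,0]},{"delta_pos":[0,0,-4.5],"rot":[0,0,0]}])

```text
clock: 3.7
position: [595.5, 251.3, 258.3]
tool_rot: [0.0, 0.496, 0.868, 0.001]
force: [0.6, -0.3, -1.8]
opening: 20.5
gripper_force: 58.8
```

```bash
python3 -c "
from h import *
delta([566,-164,258],21.6)"
```

```text
pos [595.5 251.3 258.3] dp [-1.1427e+01 -7.8720e+00 -2.0000e-03] rot [ 1.400e-02 -1.000e-03  1.483e+00] F [ 0.6 -0.3 -1.8] open 20.5 t 3.7
```

step_arm(moves=[{"delta_pos":[-1,-0.7,0],"rot":[0,0,0.1]},{"delta_pos":[-2.1,-1.45,0],"rot":[0,0,0.3]},{"delta_pos":[-3.2,-2.2,0],"rot":[0,0,0.4]},{"delta_pos":[-4.3,-2.95,0],"rot":[0,0,0.6]},{"delta_pos":[-5.4,-3.7,0],"rot":[0,0,0.7]},{"delta_pos":[-6.5,-4.5,0],"rot":[0,0,0.9]},{"delta_pos":[-7.6,-5.2,0],"rot":[0,0,1.0]},{"delta_pos":[-8.7,-6,0],"rot":[0,0,1.2]},{"delta_pos":[-9.8,-6.75,0],"rot":[0,0,1.4]},{"delta_pos":[-10.6,-7.3,0],"rot":[0,0,1.48]}])

```text
clock: 4.7
position: [566.3, -137.1, 256.2]
tool_rot: [-0.001, 0.563, 0.826, -0.001]
force: [-0.3, 0.3, -0.8]
opening: 20.4
gripper_force: 58.9
```

step_arm(moves=[{"delta_pos":[0,0,0],"rot":[0,0,0]},{"delta_pos":[0,0,0],"rot":[0,0,0]},{"delta_pos":[0,0,0],"rot":[0,0,0]}])

```text
clock: 5.0
position: [567.7, -132.4, 256.7]
tool_rot: [-0.001, 0.561, 0.828, -0.0]
force: [0.3, 0.3, -1.3]
opening: 21.0
gripper_force: 58.9
```

```bash
python3 -c "
from h import *
delta([566,-164,258],21.6)"
```

```text
pos [ 567.7 -132.4  256.7] dp [-0.959 -0.443 -0.043] rot [-0.012 -0.014  0.023] F [ 0.3  0.3 -1.3] open 21.0 t 5.0
```

step_arm(moves=[{"delta_pos":[-0.5,-0.23,0],"rot":[0,0,0]},{"delta_pos":[-0.95,-0.44,0],"rot":[0,0,0]},{"delta_pos":[-0.95,-0.44,0],"rot":[0,0,0]},{"delta_pos":[-0.95,-0.44,0],"rot":[0,0,0]},{"delta_pos":[-0.95,-0.44,0],"rot":[0,0,0]}])

```text
clock: 5.5
position: [566.3, -164.3, 257.7]
tool_rot: [-0.0, 0.561, 0.828, 0.0]
force: [-0.0, 0.6, -1.0]
opening: 20.6
gripper_force: 58.9
```

```bash
python3 - <<'E'
from h import *
import cv2
delta([566,-164,258],21.6)
t=r.camera("top");s=r.camera("side")
p=r.get_obs()["position"];print(proj("top",p),proj("side",p))
f=lambda i,x,y,w,h:cv2.resize(i[y:y+h,x:x+w],(400,500),interpolation=cv2.INTER_CUBIC)
cv2.imwrite("pics/b.png",np.hstack([f(t,330,140,80,100),f(s,250,110,80,100)])[:,:,::-1])
E
```

```text
pos [ 566.3 -164.3  257.7] dp [ 0.012 -0.005 -0.009] rot [ 0.001 -0.007  0.015] F [-0.   0.6 -1. ] open 20.6 t 5.5
[397.32574762 190.9827393 ] [293.43078775 117.46383377]
```

View pics/b.png

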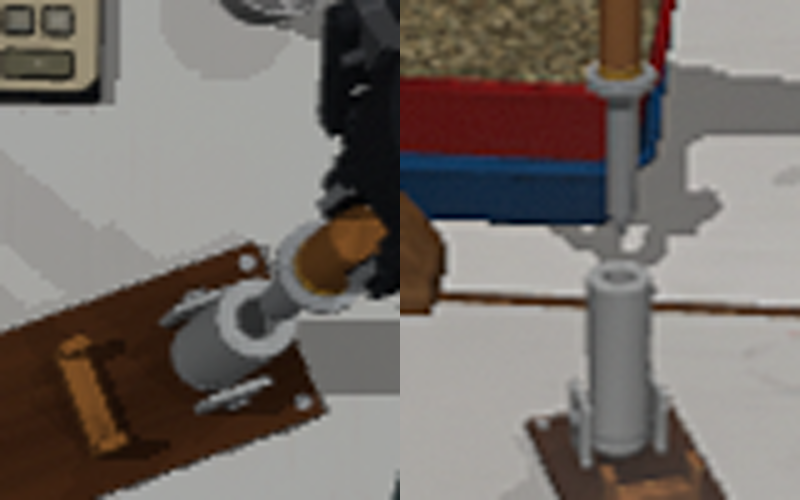

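```bash
python3 - <<'E'
from h import *
np.set_printoptions(precision=1,suppress=True)
T=lambda x,y:((x+.5)/5-.5+330,(y+.5)/5-.5+140)
S=lambda x,y:((x+.5)/5-.5+250,(y+.5)/5-.5+110)
print("collar mid",tri(T(314,266),S(221,80)),onz("top",T(314,266),237),onz("side",S(221,80),237))
print("mouth",tri(T(258,319),S(221,276)),onz("top",T(258,319),122),onz("side",S(221,276),122))
print("tip",onz("side",S(220,222),149))
for X in((566.3,-164.3,149),(566.3,-164.3,234),(566.3,-164.3,122)):print(proj("top",X)*5-[1650,700],proj("side",X)*5-[1250,550])
E
```

```text
collar mid (array([ 565.7, -160.1,  238.2]), [0.8, 0.8]) [ 566.8 -160.4  237. ] [ 565.1 -162.3  237. ]
mouth (array([ 565.4, -164.7,  122.3]), [0.6, 0.6]) [ 566.1 -164.8  122. ] [ 564.9 -165.   122. ]
tip [ 566.5 -176.1  149. ]
[269.2 305.6] [216.4 230.3]
[320.2 267.1] [217.   81.8]
[254.9 316.5] [216.2 274.5]
```

```bash
python3 - <<'E'
from h import *
import cv2
t=r.camera("top");s=r.camera("side")
f=lambda i,x,y,w,h:cv2.resize(i[y:y+h,x:x+w],(400,500),interpolation=cv2.INTER_NEAREST)
m=np.hstack([f(t,365,170,40,50),f(s,274,120,40,50)])
m=np.clip(m.astype(float)*1.3,0,255).astype(np.uint8)
cv2.imwrite("pics/c.png",m[:,:,::-1])
E
```

```text
(no output)
```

View pics/c.png

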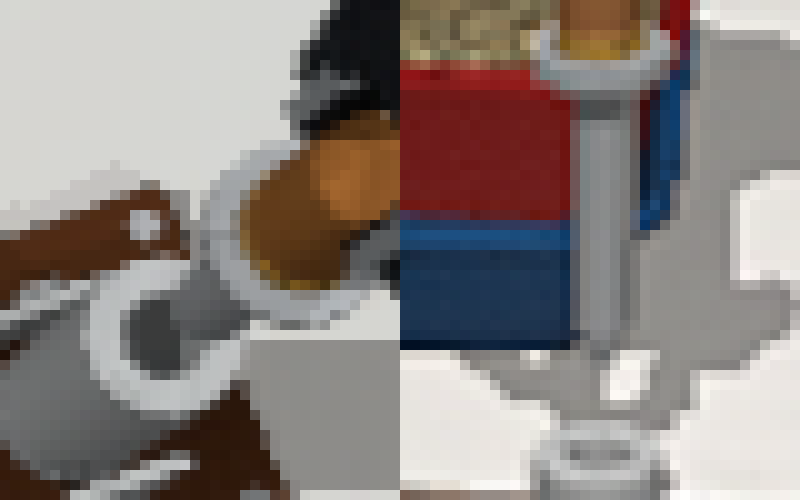

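step_arm(moves=[{"delta_pos":[0,0,0.4],"rot":[0,0,0]},{"delta_pos":[0,0,0.8],"rot":[0,0,0]},{"delta_pos":[0,0,1.0],"rot":[0,0,0]},{"delta_pos":[0,0,1.2],"rot":[0,0,0]},{"delta_pos":[0,0,1.4],"rot":[0,0,0]},{"delta_pos":[0,0,1.5],"rot":[0,0,0]},{"delta_pos":[0,0,1.6],"rot":[0,0,0]},{"delta_pos":[0,0,1.6],"rot":[0,0,0]}])

```text
clock: 6.5
position: [566.2, -165.2, 209.7]
tool_rot: [-0.0, 0.562, 0.827, 0.0]
force: [1.2, 0.4, -1.8]
opening: 20.8
gripper_force: 58.9
```

step_arm(moves=[{"delta_pos":[0,0,0.2],"rot":[0,0,0]},{"delta_pos":[0,0,0.4],"rot":[0,0,0]},{"delta_pos":[0,0,0.6],"rot":[0,0,0]},{"delta_pos":[0,0,0.8],"rot":[0,0,0]},{"delta_pos":[0,0,0.8],"rot":[0,0,0]}])

```text
clock: 7.0
position: [565.8, -165.0, 184.8]
tool_rot: [-0.001, 0.562, 0.827, -0.0]
force: [1.4, 0.2, -1.7]
opening: 20.4
gripper_force: 58.8
```

step_arm(moves=[{"delta_pos":[0,0,0.2],"rot":[0,0,0]},{"delta_pos":[0,0,0.4],"rot":[0,0,0]},{"delta_pos":[0,0,0.6],"rot":[0,0,0]},{"delta_pos":[0,0,0.8],"rot":[0,0,0]},{"delta_pos":[0,0,1.0],"rot":[0,0,0]},{"delta_pos":[0,0,1.1],"rot":[0,0,0]},{"delta_pos":[0,0,1.1],"rot":[0,0,0]}])

```text
clock: 7.7
position: [565.9, -165.2, 152.3]
tool_rot: [-0.0, 0.562, 0.827, -0.0]
force: [-0.1, 0.6, -1.8]
opening: 20.8
gripper_force: 58.8
```

step_arm(moves=[{"delta_pos":[0,0,0.08],"rot":[0,0,0]},{"delta_pos":[0,0,0.16],"rot":[0,0,0]},{"delta_pos":[0,0,0.24],"rot":[0,0,0]},{"delta_pos":[0,0,0.28],"rot":[0,0,0]},{"delta_pos":[0,0,0.28],"rot":[0,0,0]}])

```text
clock: 8.2
position: [566.3, -165.8, 145.6]
tool_rot: [0.0, 0.562, 0.827, 0.0]
force: [-2.2, 0.6, 5.8]
opening: 20.6
gripper_force: 59.7
```

step_arm(moves=[{"delta_pos":[0,0,0],"rot":[0,0,0]},{"delta_pos":[0,0,0],"rot":[0,0,0]},{"delta_pos":[0,0,0],"rot":[0,0,0]},{"delta_pos":[0,0,0],"rot":[0,0,0]},{"delta_pos":[0,0,0],"rot":[0,0,0]},{"delta_pos":[0,0,0],"rot":[0,0,0]}], grip=1)

```text
clock: 8.8
position: [566.1, -165.3, 144.4]
tool_rot: [-0.0, 0.562, 0.827, -0.0]
force: [-0.4, -0.0, 0.0]
opening: 85.4
gripper_force: 0.0
```

step_arm(moves=[{"delta_pos":[0,0,-0.8],"rot":[0,0,0]},{"delta_pos":[0,0,-1.6],"rot":[0,0,0]},{"delta_pos":[0,0,-2.4],"rot":[0,0,0]},{"delta_pos":[0,0,-2.6],"rot":[0,0,0]},{"delta_pos":[0,0,-2.6],"rot":[0,0,0]},{"delta_pos":[0,0,-2.6],"rot":[0,0,0]}])

```text
clock: 9.4
position: [565.5, -165.0, 221.4]
tool_rot: [-0.001, 0.562, 0.827, -0.0]
force: [0.0, 0.2, 0.1]
opening: 85.0
gripper_force: 0.0
```

```bash
python3 - <<'E'
from h import *
import cv2
t=r.camera("top");s=r.camera("side")
f=lambda i,x,y,w,h:cv2.resize(i[y:y+h,x:x+w],(400,500),interpolation=cv2.INTER_CUBIC)
cv2.imwrite("pics/d.png",np.hstack([f(t,330,140,80,100),f(s,250,110,80,100)])[:,:,::-1])
P=np.array([566,-165,34]);u=np.array([np.cos(np.radians(111.6)),np.sin(np.radians(111.6)),0]);k=np.array([0,0,1])
delta(P+u*-50+k*220,21.6)
delta(P+u*-50+k*118,21.6)
for th in np.arange(0,1.41,.2):
    s_=128;E=P+s_*(np.sin(th)*u+np.cos(th)*k)-12*(np.cos(th)*u-np.sin(th)*k)-11*u
    print(round(th,2),E.round(1), "tool units rel th0: dx,dz", round(float((E-P)@u)/30,2), round(float(E[2])/30,2))
R=yawrot(21.6).as_matrix();print("tool x along u:",R[:,0]@u)
E
```

```text
pos [ 565.3 -165.   221.1] dp [-1.672  0.018 -1.099] rot [-0.02  -0.012  0.005] F [0.2 0.6 0.1] open 85.5 t 9.5
pos [ 565.3 -165.   221.1] dp [-1.676  0.025  2.301] rot [-0.02  -0.012  0.005] F [0.2 0.6 0.1] open 85.5 t 9.5
0.0 [ 574.5 -186.4  162. ] tool units rel th0: dx,dz -0.77 5.4
0.2 [ 565.  -162.5  161.8] tool units rel th0: dx,dz 0.09 5.39
0.4 [ 555.8 -139.2  156.6] tool units rel th0: dx,dz 0.93 5.22
0.6 [ 547.1 -117.2  146.4] tool units rel th0: dx,dz 1.71 4.88
0.8 [539.3 -97.6 131.8] tool units rel th0: dx,dz 2.42 4.39
1.0 [532.8 -81.1 113.3] tool units rel th0: dx,dz 3.01 3.78
1.2 [527.7 -68.3  91.6] tool units rel th0: dx,dz 3.47 3.05
1.4 [524.4 -59.8  67.6] tool units rel th0: dx,dz 3.77 2.25
tool x along u: 0.9999999999999999
```

View pics/d.png

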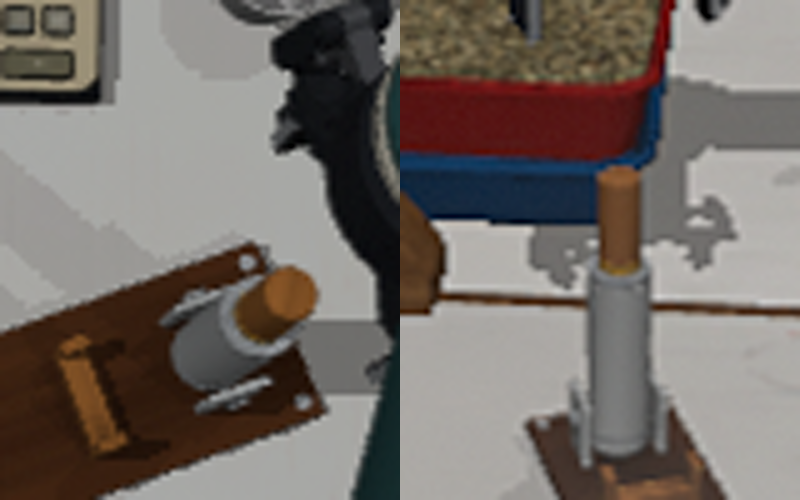

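step_arm(moves=[{"delta_pos":[-1,0,0],"rot":[0,0,0]},{"delta_pos":[-1.7,0,0],"rot":[0,0,0]},{"delta_pos":[-1.7,0,0],"rot":[0,0,0]},{"delta_pos":[-1.7,0,0.5],"rot":[0,0,0]},{"delta_pos":[-1.7,0,1.2],"rot":[0,0,0]},{"delta_pos":[-1.7,0,1.97],"rot":[0,0,0]},{"delta_pos":[-1.7,0,1.97],"rot":[0,0,0]},{"delta_pos":[-1.7,0,1.97],"rot":[0,0,0]},{"delta_pos":[-1.7,0,1.97],"rot":[0,0,0]}], grip=-1)

```text
clock: 10.4
position: [585.5, -212.5, 164.2]
tool_rot: [0.001, 0.562, 0.827, 0.0]
force: [-0.5, -0.1, 0.1]
opening: 0.0
gripper_force: 0.0
```

```bash
python3 -c "
from h import *
delta([574.5,-186.4,162],21.6)"
```

```text
pos [ 585.5 -212.5  164.2] dp [ 0.945 -0.019  0.072] rot [0.011 0.006 0.009] F [-0.5 -0.1  0.1] open 0.0 t 10.4
```

step_arm(moves=[{"delta_pos":[0.5,0,0.07],"rot":[0,0,0]},{"delta_pos":[0.95,0,0.07],"rot":[0,0,0]},{"delta_pos":[1.15,0,0.06],"rot":[0,0,0]},{"delta_pos":[1.38,0,0.06],"rot":[0,0,0]},{"delta_pos":[1.6,0,0.07],"rot":[0,0,0]},{"delta_pos":[1.8,0,0.08],"rot":[0,0,0]},{"delta_pos":[2.0,0,0.11],"rot":[0,0,0]},{"delta_pos":[2.23,0,0.15],"rot":[0,0,0]},{"delta_pos":[2.43,0,0.2],"rot":[0,0,0]},{"delta_pos":[2.64,0,0.25],"rot":[0,0,0]}])

```text
clock: 11.4
position: [555.5, -138.7, 155.7]
tool_rot: [-0.0, 0.562, 0.827, -0.0]
force: [-0.8, -0.3, 0.9]
opening: 0.1
gripper_force: 0.0
```

```bash
python3 - <<'E'
from h import *
import cv2
t=r.camera("top");s=r.camera("side")
f=lambda i,x,y,w,h:cv2.resize(i[y:y+h,x:x+w],(400,500),interpolation=cv2.INTER_CUBIC)
cv2.imwrite("pics/e.png",np.hstack([f(t,330,140,80,100),f(s,250,110,80,100)])[:,:,::-1])
delta([555.8,-139.2,156.6],21.6)
E
```

```text
pos [ 555.3 -138.   155.5] dp [-0.043 -0.001 -0.036] rot [-0.005 -0.009  0.015] F [-0.1  0.4  1.2] open 0.1 t 11.5
```

View pics/e.png

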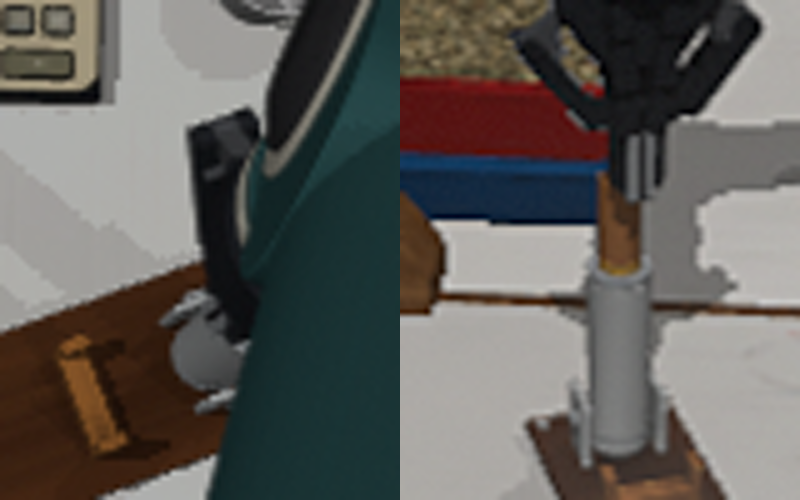

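```bash
python3 - <<'E'
from h import *
np.set_printoptions(precision=1,suppress=True)
o=r.get_obs();print(o["position"],o["force"],o["joint_torque"],o["moment"])
for X in(o["position"],(566,-165,183),(566,-165,158),(566-13,-165+32,183)):print(proj("top",X)*5-[1650,700],proj("side",X)*5-[1250,550])
import cv2
t=r.camera("top");s=r.camera("side")
cv2.imwrite("pics/f.png",np.hstack([cv2.resize(t[100:300,280:480],(400,400)),cv2.resize(s[80:280,200:400],(400,400))])[:,:,::-1])
E
```

```text
[ 555.3 -138.   155.5] [-0.1  0.4  1.2] [  0.1 -44.    5.3 -22.1   0.   -0.   -0.1] [ 0.  -0.   0.1]
[210.  326.9] [232.9 243.9]
[290.2 291.8] [217.3 172.1]
[275.9 302.6] [217.1 214.7]
[211.5 321.1] [237.1 201.2]
```

View pics/f.png

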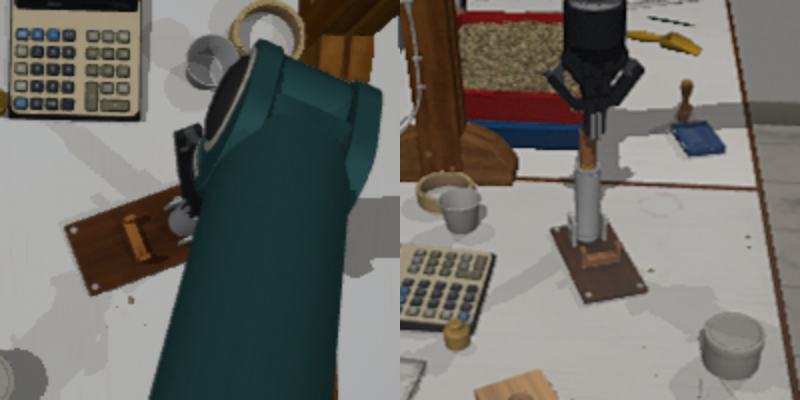

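step_arm(moves=[{"delta_pos":[0,0,-0.8],"rot":[0,0,0]},{"delta_pos":[-0.8,0,-0.8],"rot":[0,0,0]},{"delta_pos":[-1.8,0,-0.8],"rot":[0,0,0]},{"delta_pos":[-2.65,0,-0.8],"rot":[0,0,0]},{"delta_pos":[-2.65,0,-0.8],"rot":[0,0,0]},{"delta_pos":[-2.65,0,0],"rot":[0,0,0]},{"delta_pos":[-2.65,0,0.6],"rot":[0,0,0]},{"delta_pos":[-2.65,0,0.6],"rot":[0,0,0]},{"delta_pos":[-2.65,0,0.6],"rot":[0,0,0]}])

```text
clock: 12.5
position: [585.0, -212.8, 138.1]
tool_rot: [-0.0, 0.562, 0.827, -0.0]
force: [-0.4, -0.5, 0.6]
opening: 0.1
gripper_force: 0.0
```

```bash
python3 -c "
from h import *
delta([574.5,-186.4,136],21.6)"
```

```text
pos [ 585.  -212.8  138.1] dp [ 0.947 -0.002  0.069] rot [-0.002 -0.002  0.006] F [-0.4 -0.5  0.6] open 0.1 t 12.5
```

step_arm(moves=[{"delta_pos":[0.5,0,0.07],"rot":[0,0,0]},{"delta_pos":[0.95,0,0.07],"rot":[0,0,0]},{"delta_pos":[1.15,0,0.06],"rot":[0,0,0]},{"delta_pos":[1.38,0,0.06],"rot":[0,0,0]},{"delta_pos":[1.6,0,0.07],"rot":[0,0,0]},{"delta_pos":[1.8,0,0.08],"rot":[0,0,0]}])

```text
clock: 13.1
position: [565.6, -163.1, 136.2]
tool_rot: [0.001, 0.562, 0.827, 0.0]
force: [1.7, -4.1, 1.6]
opening: 0.1
gripper_force: 2.2
```

```bash
python3 - <<'E'
from h import *
import cv2
delta([565,-162.5,136],21.6)
s=r.camera("side");t=r.camera("top")
f=lambda i,x,y,w,h:cv2.resize(i[y:y+h,x:x+w],(400,500),interpolation=cv2.INTER_CUBIC)
cv2.imwrite("pics/g.png",np.hstack([f(t,330,140,80,100),f(s,250,110,80,100)])[:,:,::-1])
print(proj("side",r.get_obs()["position"])*5-[1250,550])
E
```

```text
pos [ 565.6 -163.1  136.2] dp [ 0.027 -0.012  0.008] rot [ 0.014  0.015 -0.001] F [ 1.7 -4.1  1.6] open 0.1 t 13.1
[217.77347436 254.01488428]
```

View pics/g.png

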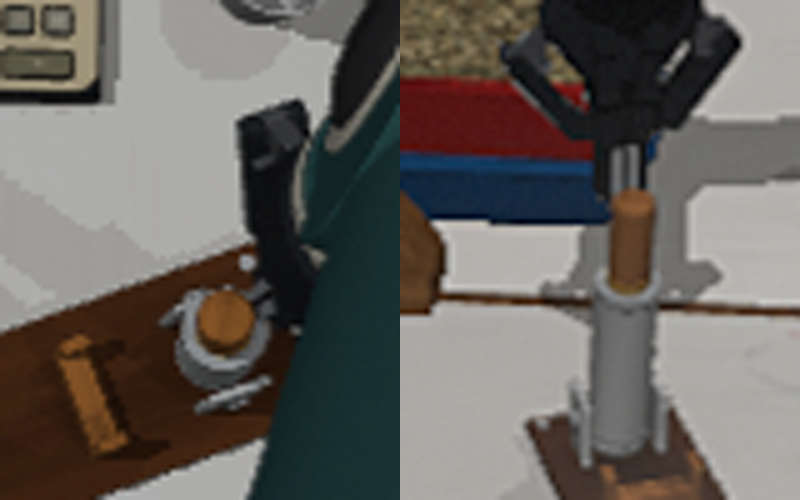

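step_arm(moves=[{"delta_pos":[0.22,0,0.03],"rot":[0,0,0]},{"delta_pos":[0.43,0,0.07],"rot":[0,0,0]},{"delta_pos":[0.64,0,0.12],"rot":[0,0,0]},{"delta_pos":[0.84,0,0.17],"rot":[0,0,0]},{"delta_pos":[1.04,0,0.25],"rot":[0,0,0]},{"delta_pos":[1.24,0,0.33],"rot":[0,0,0]},{"delta_pos":[1.43,0,0.42],"rot":[0,0,0]},{"delta_pos":[1.62,0,0.51],"rot":[0,0,0]}])

```text
clock: 14.0
position: [546.9, -116.9, 119.9]
tool_rot: [-0.0, 0.562, 0.827, 0.0]
force: [1.5, -2.4, 4.1]
opening: 0.2
gripper_force: 2.1
```

```bash
cat > th.py <<'E'
from h import *
import cv2
# wooden handle blob centroid in side view -> tube angle
s=r.camera("side");hsv=cv2.cvtColor(s,cv2.COLOR_RGB2HSV)
m=cv2.inRange(hsv,(5,90,60),(16,255,255))
P=np.array([566,-165,34]);a=np.radians(111.6);u=np.array([np.cos(a),np.sin(a),0]);k=np.array([0,0,1])
w=np.zeros_like(m);w[130:245,265:345]=255;m&=w
n,l,st,c=cv2.connectedComponentsWithStats(m)
for i in range(1,n):
    if st[i,4]>25: print(st[i],c[i].round(1))
for th in(0,.2,.4,.6,.8,1,1.2,1.4):
    d=np.sin(th)*u+np.cos(th)*k; print(th,"collar",proj("side",P+94*d).round(1),"mid",proj("side",P+121*d).round(1),"top",proj("side",P+149*d).round(1))
o=r.get_obs();print(((o["position"]-P)@u).round(1),o["position"].round(1),o["force"].round(1))
E
python3 th.py
```

```text
[339 130   6  10  43] [341.7 134.7]
[296 164  11  16 115] [300.7 170.9]
[277 194  11  15  55] [281.2 199.8]
[289 194  27  21 206] [300.9 206.9]
0 collar [293.4 162.8] mid [293.4 153.9] top [293.5 144.4]
0.2 collar [295.4 166.7] mid [296.  158.9] top [296.7 150.4]
0.4 collar [297.3 171.8] mid [298.6 165.4] top [300.  158.6]
0.6 collar [299.1 177.8] mid [301.  173.3] top [303.  168.4]
0.8 collar [300.7 184.5] mid [303.  182.1] top [305.6 179.5]
1 collar [301.9 191.5] mid [304.7 191.4] top [307.7 191.3]
1.2 collar [302.8 198.5] mid [305.8 200.6] top [309.1 203. ]
1.4 collar [303.2 205.1] mid [306.4 209.4] top [309.8 214. ]
53.0 [ 546.3 -115.8  119.3] [ 0.6 -1.   3.4]
```

step_arm(moves=[{"delta_pos":[0.19,0,0.12],"rot":[0,0,0]},{"delta_pos":[0.37,0,0.24],"rot":[0,0,0]},{"delta_pos":[0.55,0,0.36],"rot":[0,0,0]},{"delta_pos":[0.71,0,0.5],"rot":[0,0,0]},{"delta_pos":[0.87,0,0.64],"rot":[0,0,0]},{"delta_pos":[1.02,0,0.79],"rot":[0,0,0]},{"delta_pos":[1.16,0,0.95],"rot":[0,0,0]},{"delta_pos":[1.3,0,1.1],"rot":[0,0,0]},{"delta_pos":[1.42,0,1.28],"rot":[0,0,0]},{"delta_pos":[1.54,0,1.46],"rot":[0,0,0]}])

```text
clock: 15.05
position: [529.9, -74.1, 75.8]
tool_rot: [-0.0, 0.562, 0.827, 0.0]
force: [-0.5, 0.5, 5.2]
opening: -0.3
gripper_force: 2.0
```

```bash
python3 th.py|grep -v collar
```

```text
[339 130   6  10  48] [341.6 135. ]
[299 190  23  32 144] [308.1 199.3]
[277 194  11  21  69] [281.5 201. ]
[289 203  21  12 130] [296.8 209.1]
[286 216  13  15  41] [292.  222.5]
98.5 [529.2 -73.6  75. ] [-0.7 -0.5  2.5]
```

step_arm(moves=[{"delta_pos":[0.11,0,0.19],"rot":[0,0,0]},{"delta_pos":[0.22,0,0.37],"rot":[0,0,0]},{"delta_pos":[0.3,0,0.57],"rot":[0,0,0]},{"delta_pos":[0.37,0,0.77],"rot":[0,0,0]},{"delta_pos":[0.43,0,0.95],"rot":[0,0,0]},{"delta_pos":[0.46,0,1.05],"rot":[0,0,0]},{"delta_pos":[0.46,0,1.05],"rot":[0,0,0]}])

```text
clock: 15.8
position: [524.6, -61.7, 44.2]
tool_rot: [-0.0, 0.562, 0.827, -0.0]
force: [0.6, 0.1, 1.8]
opening: -0.2
gripper_force: 0.4
```

step_arm(moves=[{"delta_pos":[0,0,0.08],"rot":[0,0,0]},{"delta_pos":[0,0,0.16],"rot":[0,0,0]},{"delta_pos":[0,0,0.2],"rot":[0,0,0]},{"delta_pos":[0,0,0.2],"rot":[0,0,0]}])

```text
clock: 16.2
position: [525.1, -61.9, 38.8]
tool_rot: [-0.0, 0.562, 0.827, -0.0]
force: [-1.0, 0.8, 3.1]
opening: -0.0
gripper_force: 1.3
```

```bash
python3 th.py|grep -v collar
```

```text
[339 130   6  10  48] [341.6 135. ]
[277 194  11  17  69] [281.5 200.5]
[289 203  12  12  75] [293.3 209.1]
[300 203  22  22 154] [309.7 211.3]
110.8 [525.1 -62.   38.8] [-1.8  1.4  1.6]
```

Still moving with only friction-level force; press on in small steps.

step_arm(moves=[{"delta_pos":[0,0,0.07],"rot":[0,0,0]},{"delta_pos":[0,0,0.14],"rot":[0,0,0]},{"delta_pos":[0,0,0.14],"rot":[0,0,0]}])

```text
clock: 16.55
position: [525.0, -61.9, 34.4]
tool_rot: [-0.0, 0.562, 0.827, -0.0]
force: [0.3, 1.4, 2.6]
opening: -0.1
gripper_force: 1.3
```

step_arm(moves=[{"delta_pos":[0,0,0.07],"rot":[0,0,0]},{"delta_pos":[0,0,0.1],"rot":[0,0,0]},{"delta_pos":[0,0,0.1],"rot":[0,0,0]}])

```text
clock: 16.85
position: [526.0, -61.4, 32.8]
tool_rot: [0.0, 0.562, 0.827, 0.001]
force: [-3.2, 3.0, 13.5]
opening: -0.1
gripper_force: 6.6
```

step_arm(moves=[{"delta_pos":[-0.03,0,0.05],"rot":[0,0,0]},{"delta_pos":[-0.03,0,0.05],"rot":[0,0,0]}])

```text
clock: 17.05
position: [526.5, -61.1, 32.2]
tool_rot: [-0.0, 0.562, 0.827, 0.002]
force: [-4.6, 6.0, 22.5]
opening: 0.3
gripper_force: 11.0
```

step_arm(moves=[{"delta_pos":[0,0,-0.5],"rot":[0,0,0]},{"delta_pos":[0,0,-1.5],"rot":[0,0,0]},{"delta_pos":[0,0,-2.5],"rot":[0,0,0]},{"delta_pos":[-1,0,-4],"rot":[0,0,0]},{"delta_pos":[-2.5,0,-5],"rot":[0,0,0]},{"delta_pos":[-4,0,-5.5],"rot":[0,0,0]},{"delta_pos":[-5.5,0,-6],"rot":[0,0,0]},{"delta_pos":[-6.5,0,-6],"rot":[0,0,0]},{"delta_pos":[-6.5,0,-6],"rot":[0,0,0]},{"delta_pos":[-6.5,0,-6],"rot":[0,0,0]}])

```text
clock: 18.05
position: [596.5, -244.9, 209.4]
tool_rot: [-0.001, 0.563, 0.827, -0.0]
force: [0.1, 0.4, 0.4]
opening: -0.4
gripper_force: 0.0
```

```bash
python3 th.py; python3 - <<'E'
from h import *
import cv2
P=np.array([566,-165,34]);a=np.radians(111.6);u=np.array([np.cos(a),np.sin(a),0]);k=np.array([0,0,1])
for th in(1.3,1.4):
    d=np.sin(th)*u+np.cos(th)*k
    print(th,[proj("top",P+q*d).round(1).tolist() for q in(88,94,121,149)])
t=r.camera("top"); cv2.imwrite("pics/z.png",t[:,:,::-1])
# profile along axis in top view, th=1.4
d=np.sin(1.4)*u+np.cos(1.4)*k
for n,im in(("top",t),("side",r.camera("side"))):
    print(n)
    for side in(0,15):
      v=np.cross(u,k)*side+ (0 if side==0 else 0)
      print(side,[(q,im[tuple(np.round(proj(n,P+q*d+v+(11*k if side==0 else 0))).astype(int)[::-1])].tolist()) for q in range(74,160,3)])
E
```

```text
[339 130   6  10  46] [341.6 135.2]
[277 194   7  15  38] [280.2 198.9]
[300 201  16  17 144] [307.1 209.9]
[289 203   9  12  64] [292.9 209. ]
0 collar [293.4 162.8] mid [293.4 153.9] top [293.5 144.4]
0.2 collar [295.4 166.7] mid [296.  158.9] top [296.7 150.4]
0.4 collar [297.3 171.8] mid [298.6 165.4] top [300.  158.6]
0.6 collar [299.1 177.8] mid [301.  173.3] top [303.  168.4]
0.8 collar [300.7 184.5] mid [303.  182.1] top [305.6 179.5]
1 collar [301.9 191.5] mid [304.7 191.4] top [307.7 191.3]
1.2 collar [302.8 198.5] mid [305.8 200.6] top [309.1 203. ]
1.4 collar [303.2 205.1] mid [306.4 209.4] top [309.8 214. ]
-84.1 [ 596.7 -243.4  209.3] [ 0.4 -0.2 -0.2]
1.3 [[340.7, 220.6], [338.4, 221.4], [328.1, 224.9], [317.2, 228.5]]
1.4 [[339.4, 221.4], [337.1, 222.2], [326.5, 225.9], [315.4, 229.7]]
top
0 [(74, [130, 132, 132]), (77, [130, 133, 133]), (80, [129, 131, 132]), (83, [123, 125, 126]), (86, [98, 101, 102]), (89, [121, 123, 126]), (92, [87, 74, 50]), (95, [139, 106, 34]), (98, [134, 99, 33]), (101, [108, 68, 31]), (104, [109, 68, 30]), (107, [110, 68, 32]), (110, [107, 67,
[... 1581 characters left out ...]
27, 90, 64]), (155, [126, 89, 64]), (158, [119, 85, 61])]
15 [(74, [107, 107, 107]), (77, [107, 107, 107]), (80, [96, 96, 96]), (83, [113, 114, 116]), (86, [117, 117, 119]), (89, [117, 117, 119]), (92, [115, 116, 117]), (95, [115, 116, 117]), (98, [122, 125, 128]), (101, [109, 103, 96]), (104, [101, 101, 101]), (107, [101, 101, 101]), (110, [108, 103, 92]), (113, [108, 103, 92]), (116, [113, 114, 112]), (119, [82, 70, 57]), (122, [82, 70, 57]), (125, [78, 71, 65]), (128, [72, 59, 49]), (131, [58, 50, 46]), (134, [58, 50, 46]), (137, [66, 56, 48]), (140, [66, 56, 48]), (143, [56, 51, 47]), (146, [71, 57, 49]), (149, [58, 52, 48]), (152, [90, 69, 55]), (155, [70, 57, 50]), (158, [70, 57, 50])]
```

```bash
python3 -c "
from plant import r
print(r.hand_in())"
```

```text
the job is handed in; nothing more can be done
None
```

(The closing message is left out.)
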